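# Gauge a slide carrier, then hold it in the slot of the light viewer

### The job

Check the blue slide carrier where it lies on the drop gauge: push the gauge's red knob down to its stop, hold it there for half a second so that the foot reads the thickness, and let it spring back up. Then draw the carrier out by its grip and, without forcing it, pass its blade level through the slot in the front of the ivory viewer until the pink specimen is centred under the window in the viewer's top. Finish while still holding the carrier there in the gripper, not pressing hard on the slot; leave the tube rack, the dishes and the stopper alone.

Things in the scene. Friction and masses are not known exactly. Their poses are not given: they have to be found in the camera images.
- gauge: drop gauge, fixed: aluminium base plate 205 x 80 x 12 mm (x -120 to +85), column 24 x 34 mm, 120 mm high, at x 70, and an overhanging arm (30 mm wide, x -14 to +68, z 82 to 106) guiding an upright spindle with a red knob on top and a brass foot below. Origin: on the bench right under the spindle, z up, x along the plate to the column
- knob_top (a point): centre of the top face of the red knob (diameter 26 mm, 14 mm thick), 165 mm above the bench when up; it lies on the spindle's axis and moves down with it
- gauge_head (a joint): travel of the gauge's knob and spindle straight down, m: 0 up (a spring returns it there when let go), 0.025 at its bottom stop; pushing it to the stop over the carrier takes about 8 N
- gauge_foot (a joint): retraction of the sprung foot into the spindle, m: 0 hanging free; with the knob at its stop it reads the thickness of what lies under it (0.008 for the carrier's blade). With the knob up, the foot (diameter 14 mm) hangs 25 mm above the base plate, 17 mm above the blade. The foot presses with 2 to 3 N
- carrier: blue slide carrier, loose, 0.1 kg: upright grip block 30 (x) x 24 (y) x 50 mm high, neck 20 wide to x 35, then blade 36 wide to x 105, both 8 thick; glass and a pink 20 mm square flush in its top. Origin: centre of the block's underside, level with the blade's; x to the tip, z up. Starts on the gauge's plate, blade under the foot, x nearly along the gauge's x; draw it out to its -x
- grip (a point): middle of the grip block, 30 mm above the carrier's underside; take it across its 24 mm width (y)
- specimen (a point): centre of the pink specimen square, on the top face of the blade, 80 mm ahead (+x) of the grip's centre and 8 mm above the carrier's underside
- blade_tip (a point): middle of the blade's tip, 105 mm ahead of the grip's centre and 4 mm above the carrier's underside
- viewer: ivory light viewer, fixed: box x -35 to +65, 150 mm wide (y), 130 high, teal top. Origin: on the bench below the window's centre; x from the slotted front wall inwards, z up. Front wall 5 mm thick; the room behind is empty from 50 to 125 mm above the bench and up to x 60. The open window in the top is 44 (x) x 40 mm (y)
- slot (a point): centre of the slot's opening in the outer face of the front wall, 74 mm above the bench; the slot is 38 mm wide (y) and 10 mm high (z), 2 mm more than the blade, with a dark flared lip that stands out 8 mm in front; the way in is along the viewer's +x, level. A white line on the teal top, front edge to window, marks its middle
- view_spot (a point): where the specimen belongs: under the window's centre, 35 mm behind the slot's outer face and 78 mm above the bench (the blade's top face when it runs midway in the slot)
- tube_rack: rack of stoppered culture tubes, 75 x 200 x 190 mm, loose; leave alone. Origin: centre of its underside
- dishes: two stacked culture dishes as one piece, 62 mm across, 30 mm high, loose; leave alone. Origin: centre of the underside
- stopper: ivory tube stopper standing on its broad end, 30 mm across, 34 mm high, loose; leave alone. Origin: centre of the underside
Mind the look-alikes: they are no part of the job. What is shaped like the gauge but brown is not meant.

How it is judged:
By the outcome, as a careful person would: the job done as asked, in the order asked, and still so for the second after the job is handed in, while the arm keeps its last pose, push and grip.
It also fails if it takes over 58 s, if anything falls off the work surface, if the arm or the gripper's body presses on something with over 40 N, if the wrist force passes 120 N, or if a joint passes its speed limit or range.

### The arm

A 6-joint arm with a two-finger parallel gripper is mounted at the origin on the work surface. World frame = base frame: x ahead of the robot, y to its left, z up, the work surface at z = 0. Lengths are in m, angles in rad, forces in N, time in s.
With the tool pointing down it reaches from about 0.35 to 0.725 m from the base axis. Payload 4.3 kg.
Tool frame: the origin (TCP) lies between the finger pads; the fingertips stand 11 mm ahead of it and the grasp point (between the pads) lies 8 mm behind it; x points along the fingers, y is the direction in which the jaws open and shut, and the axes are right-handed (so a half turn about x gives the same grasp; the last joint's range is limited). The gripper opens to 85 mm and grips with 20 to 120 N. Pads are 22 mm wide; open, the fingers measure 114 mm over their backs; the gripper's body (76 mm by 85 mm) begins 54 mm behind the grasp point. The pads swing forward as they close: fully open they stand 13 mm farther back than shut.
Start: joints at [1.111, 0.377, 0.081, 1.274, 0, 1.46], TCP at [0.197, 0.54, 0.242] pointing down, gripper open.
Joint ranges: [-2.72, 2.72], [-0.84, 1.66], [-1.02, 1.22], [-1.77, 2.12], [-1.37, 1.28], [-3.14, 3.14]. Speed limits (rad/s): [2.57, 2.57, 3.14, 3.14, 3.14, 3.14].

### API

Orientations are given as a unit quaternion [w, x, y, z].
In Python, from cell import * gives the robot as it stands.
- The arm moves only by the shell command python3 -m creep 'ROWS'. ROWS is JSON, a list of rows, each a list of 5 numbers: the shift along the tool's x, y, z in m, then the turn about the tool's x in degrees, then the gripper command: -1 is shut, 1 is fully open, values between are in proportion. In form: [[x, y, z, twist, jaw], ...]. A call has 1 to 20 rows; each row is the pose to reach, as a shift and turn from the pose commanded when the call began, along the tool's axes at that moment; what a row does not reach only later rows make up. A row lasts 1/12 s, in which the tool goes at most 41.7 mm and 7.16 degrees, less where a joint would pass 70% of its speed; a pose out of reach is approached as far as the arm can. A call with a gripper value outside its range is refused whole. The fingers move at their own pace and stop on an object; the grip force is fixed at half the most. Time passes only in rows, so rows that repeat a pose let the fingers close. It gives the time, the measured TCP pose, the force and the opening at its end, in the units of the state.
- get_state(): the state, without advancing time (a new reading comes with each control period).
- snapshot(name): name is "side" or "top"; returns a dict with "pixels" (480x640x3 uint8, blue, green, red), "z_map" (480x640 float32, m along the optical axis (not along the pixel's ray), 0 where there is no reading), "fx", "fy", "cx", "cy" (pixels), "dist" ([k1, k2, p1, p2, k3] as OpenCV has them; the pictures are not rectified), "world_to_cam" (4x4, takes a point from world to camera coordinates). Camera axes: x right, y down, z forward; pixel columns grow to the right and rows downward; lengths in m; the calibration is good to about 2 mm. A picture is of the moment at which its call begins.
- close_job(): hands the job in, once; it reports no verdict.
The state is a dict: "clock": time; "qpos": joint angles; "qd": joint speeds; "joint_torque": joint torques, N m; "ee_pos": TCP position; "orientation": TCP orientation; "contact_force": force on the tool from outside, world axes, zero at the start; "wrist_torque": the same for the moment, N m; "gripper_width": finger opening in m.
Only numpy, scipy, OpenCV 4.12 (cv2) and the standard library are available. Lean on these libraries where they do the work, as an engineer would, in place of code of your own. Each camera call takes 0.05 s, during which the arm holds its last target.

## Working session

There is one attempt and no reset: what is moved stays moved. The work goes in short steps, Python scripts to look and compute and a shell command to move; the robot and the scene stay as the last step left them, time stands still between calls to the robot, and variables do not carry over. Pictures are saved under pics/ and viewed, and the job is handed in when it is done.

```bash
ls; mkdir -p pics; python3 - <<'E'
from cell import *
import cv2
s=get_state();print(s)
for n in("side","top"):
    d=snapshot(n);cv2.imwrite(f"pics/{n}0.png",d["pixels"]);print(n,d["fx"],d["fy"],d["cx"],d["cy"],d["dist"]);print(d["world_to_cam"])
E
```

```text
pics
{'clock': 0.0, 'qpos': array([ 1.11066199e+00,  3.78072648e-01,  7.96159640e-02,  1.27438449e+00,
       -1.68128188e-06,  1.46050337e+00]), 'qd': array([-5.01904182e-04, -3.05085195e-04,  6.49985993e-04, -5.36888858e-05,
        1.07112168e-03, -1.06787562e-03]), 'joint_torque': array([ 1.39388335e-04, -4.63603950e+01,  2.69876933e+01,  2.08652532e-02,
       -2.12358491e-04, -1.04445979e-05]), 'ee_pos': array([0.19678892, 0.53960365, 0.24135152]), 'orientation': array([ 0.69611337,  0.12236383,  0.69651906, -0.12375168]), 'contact_force': array([ 0.05293006,  0.54982835, -0.34399153]), 'wrist_torque': array([-0.06020385,  0.11140127, -0.01959237]), 'gripper_width': 0.085267125204978}
side 602.7010432062593 602.7010432062593 327.5803530743534 246.90336103722035 [-0.01831905  0.          0.          0.          0.        ]
[[ 0.90809753 -0.41852432  0.01400979 -0.52614785]
 [-0.29348338 -0.6599403  -0.69162584  0.15968994]
 [ 0.29870786  0.62395207 -0.72212009  1.08999063]
 [ 0.          0.          0.          1.        ]]
top 449.3663111339291 449.3663111339291 315.791644456925 240.75414237867093 [-0.10116148  0.          0.          0.          0.        ]
[[-0.01752823 -0.99982901 -0.00589166 -0.09203211]
 [-0.99378178  0.01806964 -0.10986933  0.51566188]
 [ 0.10995701  0.00392921 -0.99392858  1.12971558]
 [ 0.          0.          0.          1.        ]]
```

View pics/side0.png

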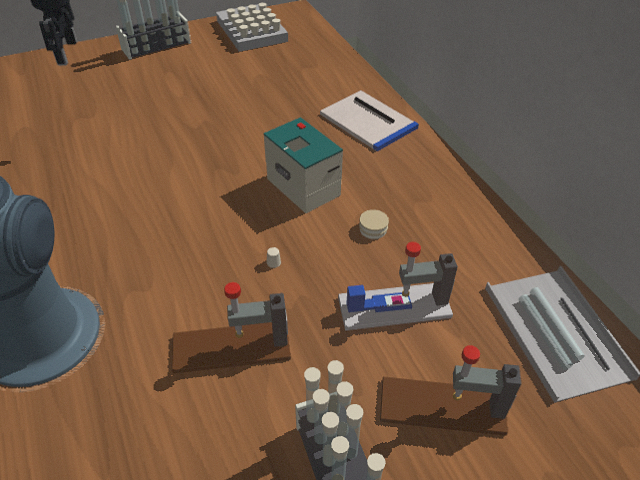

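View pics/top0.png

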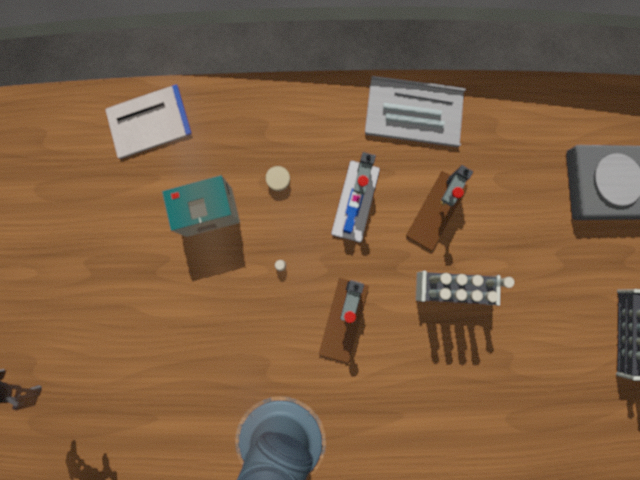

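The knobs that could be taken for the right one, in the top view: (363,181) on the aluminium plate with the blue carrier, and (458,193) and (350,317), both on brown plates. In the side view they are (413,249), (471,354) and (233,290) in the same order. I choose the aluminium one, (363,181) / (413,249), and will check it in a close crop.

```bash
cat > h.py <<'E'
from cell import *
import cv2, numpy as np
from scipy.spatial.transform import Rotation as R
def K(d): return np.array([[d["fx"],0,d["cx"]],[0,d["fy"],d["cy"]],[0,0,1.]])
def ray(d,uv):
    p=cv2.undistortPoints(np.array([[uv]],float),K(d),np.array(d["dist"],float))[0,0]
    T=np.array(d["world_to_cam"]);Rm=T[:3,:3];o=-Rm.T@T[:3,3]
    v=Rm.T@np.array([p[0],p[1],1.]);return o,v
def onz(d,uv,z):
    o,v=ray(d,uv);return o+v*(z-o[2])/v[2]
def tri(d1,u1,d2,u2):
    o1,v1=ray(d1,u1);o2,v2=ray(d2,u2)
    t=np.linalg.lstsq(np.c_[v1,-v2],o2-o1,rcond=None)[0]
    a=o1+v1*t[0];b=o2+v2*t[1];return (a+b)/2,np.linalg.norm(a-b)
def proj(d,P):
    T=np.array(d["world_to_cam"]);return cv2.projectPoints(np.array(P,float).reshape(-1,1,3),cv2.Rodrigues(T[:3,:3])[0],T[:3,3],K(d),np.array(d["dist"],float))[0][:,0]
def dep(d,uv):
    u,v=int(round(uv[0])),int(round(uv[1]));z=d["z_map"][v,u];T=np.array(d["world_to_cam"])
    o,w=ray(d,uv);return o+w*z
def blobs(d,f,amin=20):
    hsv=cv2.cvtColor(d["pixels"],cv2.COLOR_BGR2HSV).astype(int)
    m=f(hsv[...,0],hsv[...,1],hsv[...,2]).astype(np.uint8)
    n,l,st,c=cv2.connectedComponentsWithStats(m)
    return [(c[i],st[i],l==i) for i in range(1,n) if st[i,4]>=amin]
red=lambda h,s,v:((h<6)|(h>174))&(s>180)&(v>100)
blue=lambda h,s,v:(h>105)&(h<128)&(s>140)&(v>50)
pink=lambda h,s,v:(h>155)&(h<176)&(s>90)&(v>100)
teal=lambda h,s,v:(h>80)&(h<95)&(s>130)&(v>50)
E
python3 - <<'E'
from h import *
for n,a,b in(("side",(240,100,240,240),None),("top",(150,140,240,130),None)):
    d=snapshot(n);x,y,w,h=a
    c=d["pixels"][y:y+h,x:x+w]
    k=min(800/w,600/h);cv2.imwrite(f"pics/{n}c.png",cv2.resize(c,None,fx=k,fy=k,interpolation=cv2.INTER_CUBIC))
    for nm,f in(("red",red),("blue",blue),("pink",pink),("teal",teal)):
        for c,s,m in blobs(d,f,12): print(n,nm,c.round(1),s, dep(d,c).round(3))
E
```

```text
side red [300.9 125.2] [298 123   7   5  21] [0.621 0.235 0.131]
side red [413.1 246.8] [407 242  14  11 109] [ 0.638 -0.215  0.166]
side red [232.5 288.4] [225 282  16  15 159] [ 0.329 -0.176  0.164]
side red [471.1 352.2] [463 346  17  14 169] [ 0.608 -0.435  0.164]
side blue [397.4 134.1] [374 122  44  25 254] [0.891 0.258 0.015]
side blue [356.1 290.5] [348 286  17  10 142] [ 0.55  -0.186  0.061]
side blue [375.1 301.6] [364 295  22  13 208] [ 0.586 -0.197  0.022]
side pink [396.9 298.6] [391 296  12   8  57] [ 0.627 -0.207  0.022]
side teal [301.6 140.4] [ 265  118   76   49 1244] [0.63  0.254 0.074]
top red [362.5 180.8] [359 177   9   9  65] [ 0.636 -0.212  0.166]
top red [457.8 192.5] [453 188  11  10  83] [ 0.606 -0.434  0.161]
top red [174.7 195.4] [172 194   6   4  19] [0.619 0.236 0.129]
top red [350.  317.1] [345 312  11  11  95] [ 0.326 -0.175  0.164]
top blue [178.3  99.2] [174  86  11  32  80] [0.917 0.273 0.011]
top blue [350.2 218.5] [344 206  15  27 216] [ 0.572 -0.192  0.019]
top pink [355.7 197.7] [352 195   8   7  40] [ 0.626 -0.208  0.022]
top teal [222.9 195.3] [216 177  14  38 150] [0.616 0.119 0.129]
top teal [174.9 210.7] [164 189  24  41 529] [0.581 0.234 0.133]
```

View pics/sidec.png

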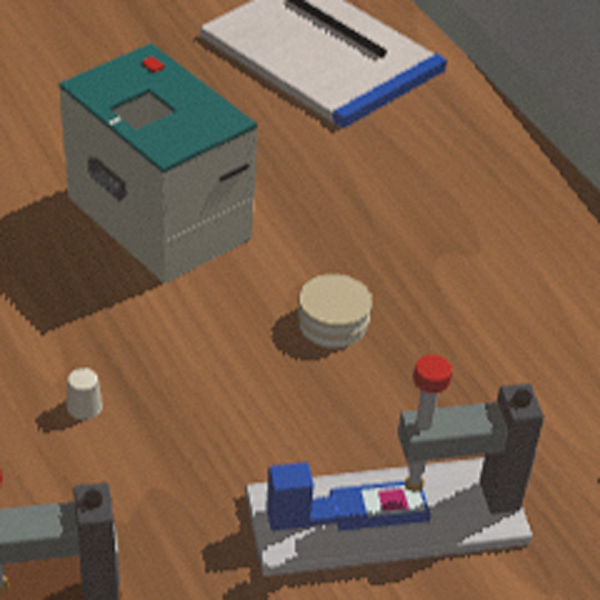

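View pics/topc.png

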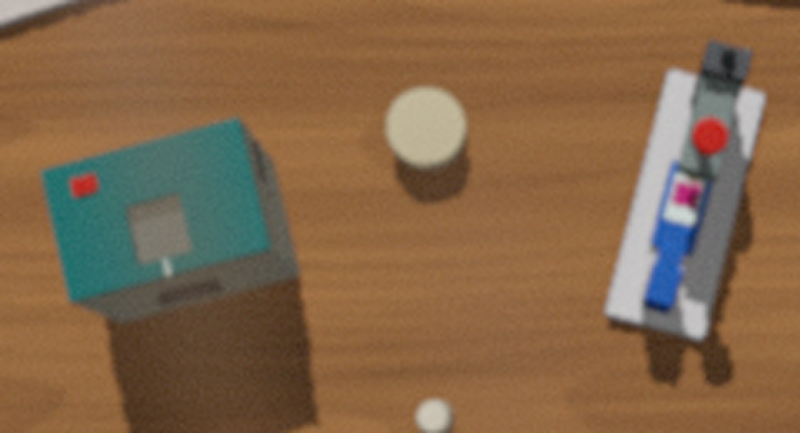

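The close crop confirms the choice: the grey-white aluminium plate with the blue carrier and pink specimen under the foot. The viewer's slotted front, with the dark lip at side (283,171) and top (207,227), faces the robot. The white line is beside the window. Next I measure.

```bash
cat > meas.py <<'E'
from h import *
def rect(d,m,z):
    cs=max(cv2.findContours(m.astype(np.uint8),cv2.RETR_EXTERNAL,cv2.CHAIN_APPROX_NONE)[0],key=cv2.contourArea)
    P=np.array([onz(d,p[0],z)[:2] for p in cs],np.float32)*1000
    return cv2.minAreaRect(P)
if __name__=="__main__":
    D={n:snapshot(n) for n in("side","top")}
    s,t=D["side"],D["top"]
    kn={}
    for n,d in D.items():
        b=[x for x in blobs(d,red,40) if abs(dep(d,x[0])[0]-.637)<.02 and abs(dep(d,x[0])[1]+.21)<.03][0]
        kn[n]=b[0]
        tealm=lambda h,s_,v:(h>75)&(h<100)&(s_>90)&(v>40)
        m=sum(x[2] for x in blobs(d,tealm,60) if abs(dep(d,x[0])[0]-.6)<.15).astype(np.uint8)
        # top face only: depth->height
        r=rect(d,cv2.morphologyEx(m,cv2.MORPH_CLOSE,np.ones((3,3))),.130);print(n,"viewer",r,cv2.boxPoints(r).round(0).tolist())
        p=[x for x in blobs(d,pink,20) if abs(dep(d,x[0])[0]-.626)<.02][0]
        print(n,"pink",p[0],onz(d,p[0],.020).round(4),rect(d,p[2],.02)[2], p[1][4]);kn[n+"p"]=p[0]
        # heights map, points on block top & plate
        T=np.array(d["world_to_cam"]);v,u=np.mgrid[:480,:640]
        uv=np.stack([u.ravel(),v.ravel()],1).astype(float)[:,None]
        q=cv2.undistortPoints(uv,K(d),np.array(d["dist"],float))[:,0]
        z=d["z_map"].ravel();C=np.c_[q*z[:,None],z];W=(C-T[:3,3])@T[:3,:3];W=W.reshape(480,640,3)
        bm=sum(x[2] for x in blobs(d,blue,20) if x[0][1]>150).astype(bool)
        top=bm&(abs(W[...,2]-.062)<.008)&(z.reshape(480,640)>0)
        print(n,"blocktop",top.sum(),W[top].mean(0).round(4),np.ptp(W[top],axis=0).round(3))
        vt=(abs(W[...,2]-.13)<.006)&(abs(W[...,0]-.59)<.12)&(abs(W[...,1]-.18)<.14)
        r=cv2.minAreaRect(W[vt][:,:2].astype(np.float32)*1000);print(n,"viewer depth",vt.sum(),r)
        kt=(abs(W[...,2]-.165)<.006)&(np.hypot(W[...,0]-.637,W[...,1]+.213)<.02)
        print(n,"knob depth",kt.sum(),W[kt].mean(0).round(4))
        cv2.imwrite(f"pics/vt_{n}.png",(vt*120+top*255).clip(0,255).astype(np.uint8))
    print("knob tri",tri(s,kn["side"],t,kn["top"]),"top z.165",onz(t,kn["top"],.163))
    print("pink tri",tri(s,kn["sidep"],t,kn["topp"]))
    q=get_state()["orientation"];print(R.from_quat(np.roll(q,-1)).as_matrix().round(4))
E
python3 meas.py
```

```text
side viewer ((601.0910034179688, 180.18881225585938), (100.37618255615234, 150.3196563720703), 13.89964771270752) [[534.0, 241.0], [570.0, 95.0], [668.0, 119.0], [632.0, 265.0]]
side pink [396.86206897 298.56896552] [ 0.628  -0.2057  0.02  ] 65.88277435302734 58
side blocktop 141 [ 0.5497 -0.1864  0.0613] [0.03  0.027 0.009]
side viewer depth 1882 ((602.26318359375, 183.8885498046875), (105.3253173828125, 155.4973907470703), 13.534184455871582)
side knob depth 155 [ 0.638  -0.2149  0.1639]
top viewer ((589.8754272460938, 222.4307098388672), (97.95758819580078, 66.9881820678711), 13.215021133422852) [[535.0, 244.0], [550.0, 179.0], [645.0, 201.0], [630.0, 266.0]]
top pink [355.7804878  197.73170732] [ 0.6266 -0.2082  0.02  ] 70.32134246826172 41
top blocktop 94 [ 0.5485 -0.1847  0.061 ] [0.03  0.023 0.011]
top viewer depth 2262 ((601.0132446289062, 184.24501037597656), (99.914794921875, 153.09588623046875), 13.716533660888672)
top knob depth 98 [ 0.6384 -0.212   0.1641]
knob tri (array([ 0.63795858, -0.21330939,  0.163428  ]), np.float64(0.0030645492541251746)) top z.165 [ 0.63658802 -0.21277335  0.163     ]
pink tri (array([ 0.62608065, -0.20795152,  0.02342985]), np.float64(0.00046191946629210083))
[[-3.000e-04  3.427e-01  9.394e-01]
 [-6.000e-04  9.394e-01 -3.427e-01]
 [-1.000e+00 -6.000e-04 -1.000e-04]]
```

```bash
python3 -m creep '[[0,-0.040,0.048,-1,-1],[0,-0.556,0.672,-4.3,-1],[0,-0.556,0.672,-4.3,-1],[0,-0.556,0.672,-4.3,-1],[0,-0.556,0.672,-4.3,-1],[0,-0.556,0.672,-4.3,-1],[0,-0.556,0.672,-4.3,-1],[0,-0.556,0.672,-4.3,-1],[0,-0.556,0.672,-4.3,-1],[0,-0.556,0.672,-4.3,-1],[0,-0.556,0.672,-4.3,-1],[0,-0.556,0.672,-4.3,-1],[0,-0.556,0.672,-4.3,-1],[0,-0.556,0.672,-4.3,-1],[0,-0.556,0.672,-4.3,-1],[0,-0.556,0.672,-4.3,-1],[0,-0.556,0.672,-4.3,-1],[0,-0.556,0.672,-4.3,-1],[0,-0.556,0.672,-4.3,-1],[0,-0.556,0.672,-4.3,-1]]'; python3 - <<'E'
from h import *
s=get_state();print(s['ee_pos'],s['contact_force']);M=R.from_quat(np.roll(s['orientation'],-1)).as_matrix();print(M.round(4))
print(M.T@(np.array([.6375,-.213,.241])-s['ee_pos']))
E
```

```text
clock: 1.97
ee_pos: [0.6188, -0.1809, 0.2422]
orientation: [0.7, 0.097, 0.7, -0.097]
contact_force: [0.6, -0.6, 0.3]
gripper_width: 0.0002
[ 0.61877505 -0.18086011  0.24217245] [ 0.5739676  -0.61784103  0.30033291]
[[ 2.000e-04  2.717e-01  9.624e-01]
 [ 2.000e-04  9.624e-01 -2.717e-01]
 [-1.000e+00  3.000e-04  1.000e-04]]
[ 0.0011692  -0.02584444  0.02675199]
```

```bash
python3 -m creep '[[0.03,-0.026,0.027,0,-1],[0.040,-0.026,0.027,0,-1],[0.040,-0.026,0.027,0,-1],[0.040,-0.026,0.027,0,-1]]'; python3 - <<'E'
from h import *
for n in("side","top"):
    d=snapshot(n); x,y=(330,170) if n=="side" else (300,130)
    c=d["pixels"][y:y+160,x:x+160];cv2.imwrite(f"pics/k1{n}.png",cv2.resize(c,None,fx=3.5,fy=3.5,interpolation=cv2.INTER_CUBIC))
s=get_state();print(s['ee_pos'],s['contact_force'])
E
```

```text
clock: 2.3
ee_pos: [0.6361, -0.211, 0.201]
orientation: [0.699, 0.098, 0.702, -0.097]
contact_force: [-0.3, 0.9, 0.3]
gripper_width: 0.0001
[ 0.63708592 -0.21027692  0.20363055] [0.12531272 0.65003941 0.7609108 ]
```

View pics/k1side.png

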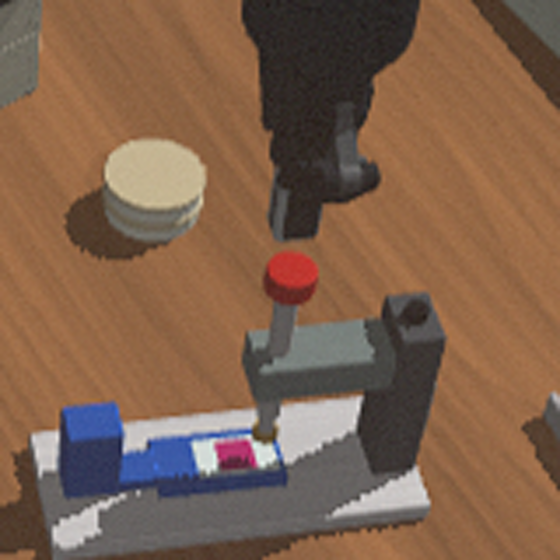

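View pics/k1top.png

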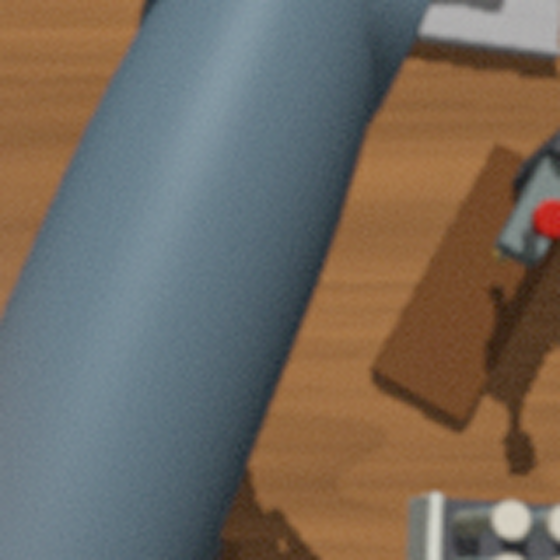

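The side crop shows the shut fingertips at (295,235) right above the red knob at (291,275). The arm hides the top view. I push down in steps and watch the force.

```bash
python3 -m creep '[[0.012,-0.002,0,0,-1],[0.024,-0.002,0,0,-1],[0.030,-0.002,0,0,-1],[0.036,-0.002,0,0,-1],[0.042,-0.002,0,0,-1],[0.046,-0.002,0,0,-1],[0.048,-0.002,0,0,-1],[0.048,-0.002,0,0,-1]]'; python3 -m creep '[[0.002,0,0,0,-1],[0.003,0,0,0,-1],[0.003,0,0,0,-1]]'
```

```text
clock: 3.07
ee_pos: [0.6369, -0.2121, 0.1551]
orientation: [0.701, 0.097, 0.7, -0.096]
contact_force: [-1.5, 3.5, 6.8]
gripper_width: 0.0
clock: 3.32
ee_pos: [0.6369, -0.2121, 0.1526]
orientation: [0.701, 0.097, 0.7, -0.096]
contact_force: [-1.1, 4.1, 8.2]
gripper_width: 0.0002
```

```bash
python3 -m creep '[[0.001,0,0,0,-1],[0.002,0,0,0,-1],[0.003,0,0,0,-1],[0.003,0,0,0,-1]]'; python3 - <<'E'
from h import *
d=snapshot("side"); x,y=(330,170)
c=d["pixels"][y:y+160,x:x+160];cv2.imwrite(f"pics/k2side.png",cv2.resize(c,None,fx=3.5,fy=3.5,interpolation=cv2.INTER_CUBIC))
s=get_state();print(s['ee_pos'],s['contact_force'])
E
```

```text
clock: 3.65
ee_pos: [0.637, -0.2121, 0.151]
orientation: [0.701, 0.097, 0.7, -0.096]
contact_force: [-3.6, 4.7, 13.4]
gripper_width: -0.0001
[ 0.6369531  -0.2121386   0.15102765] [-3.47457599  5.26617239 12.80660038]
```

View pics/k2side.png

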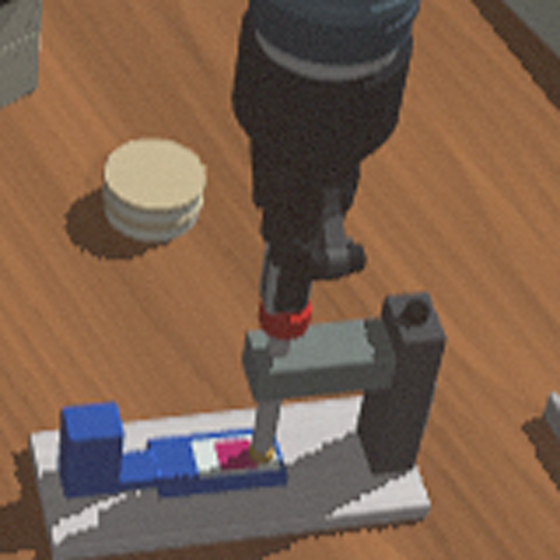

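The knob is down at (285,318), the foot rests on the blade, and the force has jumped from 8 to 13 N at the expected height. I press 1.5 mm more and hold.

```bash
python3 -m creep '[[0.001,0,0,0,-1],[0.0015,0,0,0,-1],[0.0015,0,0,0,-1],[0.0015,0,0,0,-1],[0.0015,0,0,0,-1],[0.0015,0,0,0,-1],[0.0015,0,0,0,-1],[0.0015,0,0,0,-1],[0.0015,0,0,0,-1],[0.0015,0,0,0,-1],[0.0015,0,0,0,-1]]'
```

```text
clock: 4.62
ee_pos: [0.637, -0.2122, 0.1509]
orientation: [0.702, 0.097, 0.699, -0.096]
contact_force: [-6.6, 6.2, 18.7]
gripper_width: -0.0
```

The stop is confirmed: z did not change while the force rose to 19 N. I let the knob spring back.

```bash
python3 -m creep '[[-0.006,0,0,0,-1],[-0.014,0,0,0,-1],[-0.022,0,0,0,-1],[-0.030,0,0,0,-1],[-0.050,0,0,0,-1],[-0.085,0,0,0,-1],[-0.085,0,-0.04,0,-0.2],[-0.085,0,-0.08,0,-0.2],[-0.085,0,-0.092,0,-0.2],[-0.085,0,-0.092,0,-0.2]]'; python3 - <<'E'
from h import *
d=snapshot("side"); x,y=(330,170)
c=d["pixels"][y:y+160,x:x+160];cv2.imwrite(f"pics/k3side.png",cv2.resize(c,None,fx=3.5,fy=3.5,interpolation=cv2.INTER_CUBIC))
s=get_state();print(s['ee_pos'],s['contact_force'],s['gripper_width'])
for n,f in(("p",pink),("r",red),("b",blue)):
    for c,st,m in blobs(d,f,30): 
        if 340<c[0]<420: print(n,c.round(2),st[4],onz(d,c,.02 if n=="p" else .062))
M=R.from_quat(np.roll(s['orientation'],-1)).as_matrix();print(M.round(3)); print(M.T@(np.array([.5495,-.186,.235])-s['ee_pos']))
E
```

```text
clock: 5.45
ee_pos: [0.5445, -0.1873, 0.2316]
orientation: [0.699, 0.097, 0.702, -0.097]
contact_force: [-0.1, -0.6, -0.8]
gripper_width: 0.0341
[ 0.54680582 -0.18820489  0.23195175] [-0.51479324  0.00806163 -0.06203578] 0.034195158782300145
p [396.86 298.66] 58 [ 0.62787702 -0.20589391  0.02      ]
r [413.13 246.74] 109 [ 0.6998617 -0.1337655  0.062    ]
b [404.07 131.02] 194 [0.87452531 0.20672479 0.062     ]
b [356.16 290.43] 141 [ 0.54937552 -0.18689674  0.062     ]
b [375.13 301.57] 205 [ 0.56876742 -0.22378172  0.062     ]
[[-0.001  0.272  0.962]
 [-0.     0.962 -0.272]
 [-1.    -0.001 -0.001]]
[-0.00305107  0.0028526   0.00199139]
```

View pics/k3side.png

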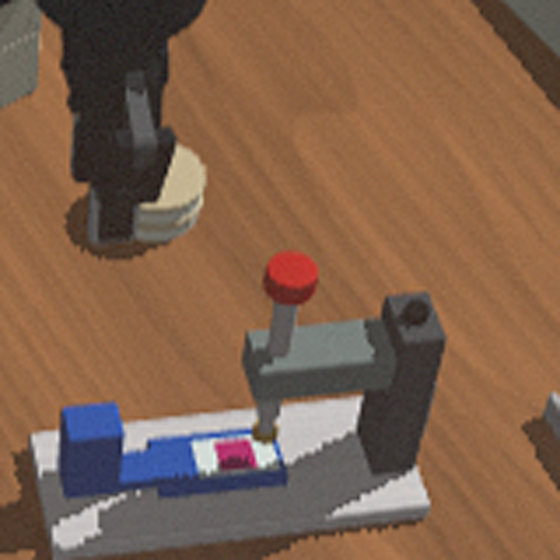

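The knob has sprung back up to (291,278), the carrier has not moved, and the gripper is high over the block. I descend onto the grip.

```bash
python3 -m creep '[[0.02,0.003,0.002,0,0.2],[0.055,0.003,0.002,0,0.2],[0.09,0.003,0.002,0,0.2],[0.12,0.003,0.002,0,0.2],[0.14,0.003,0.002,0,0.2],[0.15,0.003,0.002,0,0.2],[0.15,0.003,0.002,0,0.2],[0.15,0.003,0.002,0,0.2]]'; python3 - <<'E'
from h import *
d=snapshot("side"); x,y=(330,210)
c=d["pixels"][y:y+120,x:x+120];cv2.imwrite(f"pics/k4side.png",cv2.resize(c,None,fx=4.5,fy=4.5,interpolation=cv2.INTER_CUBIC))
d=snapshot("top"); x,y=(300,140)
c=d["pixels"][y:y+120,x:x+120];cv2.imwrite(f"pics/k4top.png",cv2.resize(c,None,fx=4.5,fy=4.5,interpolation=cv2.INTER_CUBIC))
s=get_state();print(s['ee_pos'],s['contact_force'],s['gripper_width'])
M=R.from_quat(np.roll(s['orientation'],-1)).as_matrix(); print(M.T@(np.array([.549,-.186,.034])-s['ee_pos']))
E
```

```text
clock: 6.17
ee_pos: [0.5518, -0.1864, 0.082]
orientation: [0.701, 0.097, 0.7, -0.097]
contact_force: [0.2, -0.1, 0.3]
gripper_width: 0.0511
[ 0.55268216 -0.18677845  0.08359418] [-0.55780868  0.37825384  0.34953294] 0.05106763934830985
[ 0.04958041 -0.00021823 -0.00393472]
```

View pics/k4side.png

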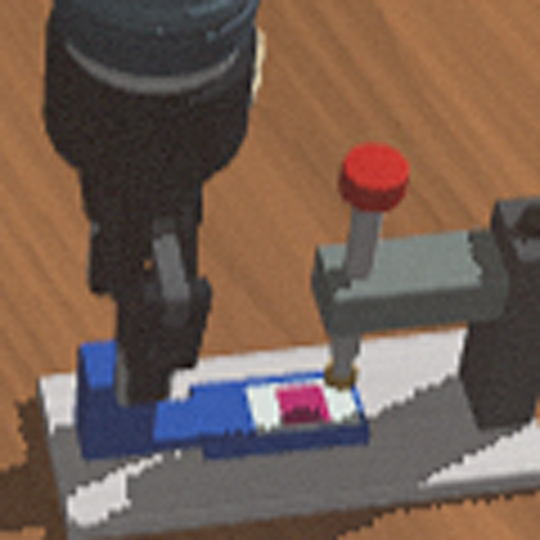

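View pics/k4top.png

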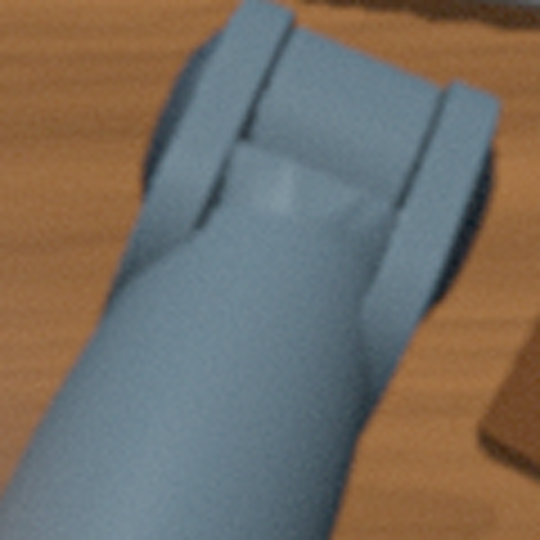

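The jaws straddle the block: the near finger is at (145,370) in the side crop. I lower the last 49 mm and close.

```bash
python3 -m creep '[[0.015,0,-0.003,0,0.2],[0.030,0,-0.003,0,0.2],[0.042,0,-0.003,0,0.2],[0.049,0,-0.003,0,0.2],[0.049,0,-0.003,0,0.2],[0.049,0,-0.003,0,0.2]]'; python3 -m creep '[[0,0,0,0,-0.2],[0,0,0,0,-0.4],[0,0,0,0,-0.7],[0,0,0,0,-1],[0,0,0,0,-1],[0,0,0,0,-1],[0,0,0,0,-1],[0,0,0,0,-1]]'
```

```text
clock: 6.77
ee_pos: [0.5486, -0.1854, 0.0337]
orientation: [0.701, 0.097, 0.7, -0.097]
contact_force: [-0.1, -0.3, 0.4]
gripper_width: 0.0512
clock: 7.43
ee_pos: [0.549, -0.1855, 0.0341]
orientation: [0.701, 0.097, 0.7, -0.097]
contact_force: [-0.3, 0.5, 5.7]
gripper_width: 0.023
```

Gripped at 23 mm. I lift 4 mm, draw it straight out, and then raise it.

```bash
python3 -m creep '[[-0.002,0,0,0,-1],[-0.004,0,0,0,-1],[-0.004,0,-0.008,0,-1],[-0.004,0,-0.020,0,-1],[-0.004,0,-0.035,0,-1],[-0.004,0,-0.050,0,-1],[-0.004,0,-0.062,0,-1],[-0.004,0,-0.065,0,-1],[-0.004,0,-0.065,0,-1]]'; python3 - <<'E'
from h import *
d=snapshot("side"); x,y=(300,210)
c=d["pixels"][y:y+120,x:x+160];cv2.imwrite(f"pics/k5side.png",cv2.resize(c,None,fx=4.5,fy=4.5,interpolation=cv2.INTER_CUBIC))
s=get_state();print(s['ee_pos'],s['contact_force'],s['gripper_width'])
E
```

```text
clock: 8.18
ee_pos: [0.4836, -0.1667, 0.0364]
orientation: [0.7, 0.097, 0.701, -0.097]
contact_force: [0.8, 0.8, -0.9]
gripper_width: 0.0232
[ 0.48498727 -0.16727419  0.03674733] [-0.5305589  -0.64968954 -0.68065682] 0.02312872650590734
```

View pics/k5side.png

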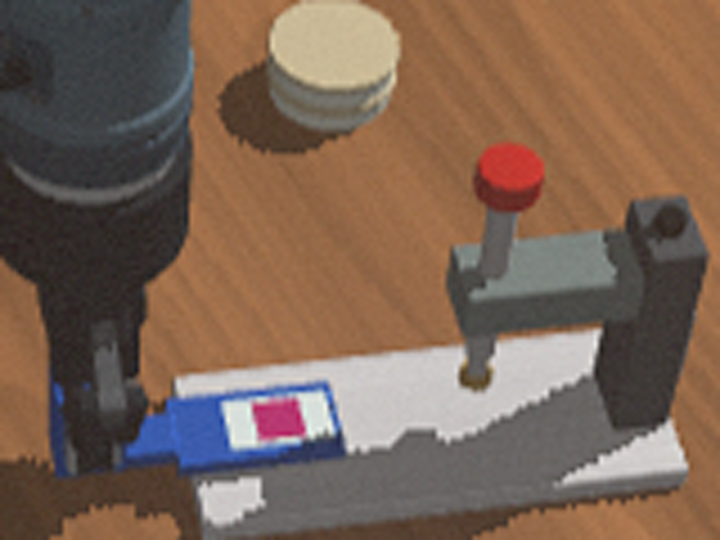

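The blade is clear of the foot and the knob is up. I raise it and swing it in front of the viewer.

```bash
python3 -m creep '[[-0.03,0,0,0,-1],[-0.064,0.005,-0.003,0,-1],[-0.066,0.035,-0.02,-3,-1],[-0.066,0.065,-0.035,-6,-1],[-0.066,0.095,-0.05,-9,-1],[-0.066,0.125,-0.066,-12,-1],[-0.066,0.155,-0.082,-16,-1],[-0.066,0.185,-0.098,-20,-1],[-0.066,0.215,-0.114,-23,-1],[-0.066,0.240,-0.13,-26,-1],[-0.066,0.260,-0.14,-28,-1],[-0.066,0.270,-0.144,-29.3,-1],[-0.066,0.275,-0.146,-29.3,-1],[-0.066,0.275,-0.146,-29.3,-1],[-0.066,0.275,-0.146,-29.3,-1]]'; cat > look.py <<'E'
import sys
from h import *
D={n:snapshot(n) for n in("side","top")}
tag=sys.argv[1]
for n,(x,y,w,h) in (("side",(200,90,200,150)),("top",(150,150,140,120))):
    k=4 if n=="side" else 4.5
    cv2.imwrite(f"pics/{tag}{n}.png",cv2.resize(D[n]["pixels"][y:y+h,x:x+w],None,fx=k,fy=k,interpolation=cv2.INTER_CUBIC))
s=get_state();M=R.from_quat(np.roll(s['orientation'],-1)).as_matrix()
print(s['ee_pos'],s['contact_force'],s['gripper_width']);print(M.round(4).tolist())
pk={}
for n,d in D.items():
    for c,st,m in blobs(d,pink,15): print(n,"pink",c.round(2),st[4],dep(d,c).round(4),onz(d,c,s['ee_pos'][2]-.014).round(4));pk[n]=c
if len(pk)==2: print(tri(D["side"],pk["side"],D["top"],pk["top"]))
E
python3 look.py a
```

```text
clock: 9.48
ee_pos: [0.4202, 0.1364, 0.1029]
orientation: [0.702, -0.083, 0.702, 0.083]
contact_force: [0.2, 0.1, 0.5]
gripper_width: 0.0239
[0.42000228 0.135907   0.10280875] [-0.34911476 -0.46401411 -1.04020423] 0.023455456895179798
[[0.0003, -0.2324, 0.9726], [-0.0004, 0.9726, 0.2324], [-1.0, -0.0004, 0.0002]]
side pink [262.82 175.88] 50 [0.4988 0.1547 0.0884] [0.4986 0.1542 0.0888]
top pink [211.44 246.58] 43 [0.4973 0.1545 0.0904] [0.4975 0.1549 0.0888]
(array([0.49814205, 0.1547611 , 0.08847453]), np.float64(0.0012728649938880136))
```

View pics/aside.png

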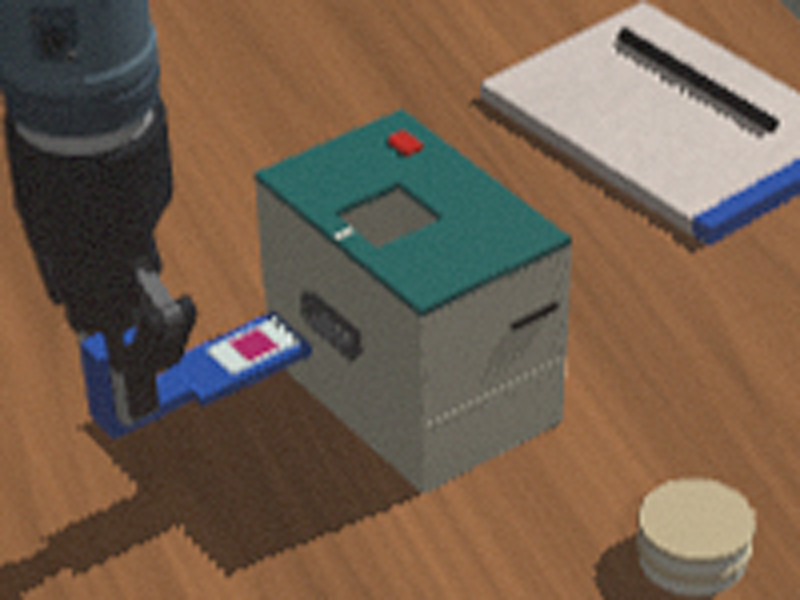

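View pics/atop.png

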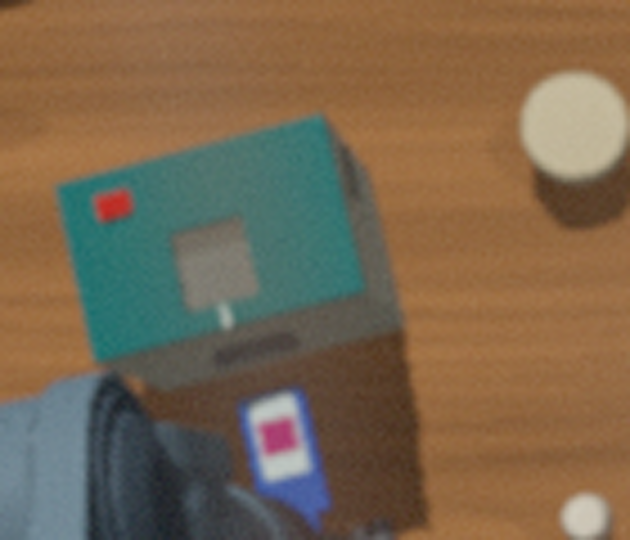

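The blade points at the dark lip: the lip is at (331,325) in the side crop and (257,348) in the top crop, and the pink is at (255,345) and (279,436). Next I locate the lip, window and teal outline relative to the blade.

```bash
cat > slot.py <<'E'
from h import *
D={n:snapshot(n) for n in("side","top")}
res={}
for n,d in D.items():
    im=d["pixels"];g=cv2.cvtColor(im,cv2.COLOR_BGR2GRAY);hsv=cv2.cvtColor(im,cv2.COLOR_BGR2HSV).astype(int)
    x,y,w,h=(270,155,28,30) if n=="side" else (194,218,26,18)
    print(n);
    if n=="top": print(g[y:y+h,x:x+w])
    # lip: dark inside ROI
    roi=g[y:y+h,x:x+w]; th=60 if n=="side" else 0
    m=np.zeros_like(g);t,mm=cv2.threshold(roi,0,1,cv2.THRESH_BINARY_INV|cv2.THRESH_OTSU);m[y:y+h,x:x+w]=mm
    k,l,st,c=cv2.connectedComponentsWithStats(m)
    for i in range(1,k):
        if st[i,4]>15: print(" lip",t,c[i].round(2),st[i],onz(d,c[i],.074).round(4), cv2.minAreaRect(np.argwhere(l==i)[:,::-1].astype(np.float32)))
    # teal full: hue wide, hull; excludes
    tm=((hsv[...,0]>70)&(hsv[...,0]<100)&(hsv[...,1]>80)&(hsv[...,2]>40)).astype(np.uint8)
    M=np.zeros_like(tm);
    X,Y,W_,H_=(255,110,95,65) if n=="side" else (155,170,85,65)
    M[Y:Y+H_,X:X+W_]=tm[Y:Y+H_,X:X+W_]
    M=cv2.morphologyEx(M,cv2.MORPH_CLOSE,np.ones((3,3)))
    cs,hi=cv2.findContours(M,cv2.RETR_CCOMP,cv2.CHAIN_APPROX_NONE)
    for cc,hh in zip(cs,hi[0]):
        if cv2.contourArea(cc)>60:
            P=np.array([onz(d,p[0],.130)[:2] for p in cc],np.float32)*1000;r=cv2.minAreaRect(P)
            print(" teal" if hh[3]<0 else " hole",np.round(r[0],1),np.round(r[1],1),round(r[2],1))
    wm=((hsv[...,1]<60)&(hsv[...,2]>140)).astype(np.uint8)
    for c,st in zip(*[cv2.connectedComponentsWithStats(wm)[j] for j in(3,2)]):
        if X<c[0]<X+W_ and Y<c[1]<Y+H_ and st[4]<100: print(" white",c.round(1),st[4],onz(d,c,.130).round(4))
E
python3 slot.py
```

```text
side
 lip 125.0 [283.77 169.39] [270 155  28  30 822] [0.5534 0.1738 0.074 ] ((283.5, 169.5), (29.0, 27.0), 90.0)
 teal [601.  180.1] [101.1 150.4] 13.8
 hole [585.7 177.3] [48.  42.7] 13.4
 white [285.5 148. ] 8 [0.5594 0.1733 0.13  ]
 white [268.6 174. ] 47 [0.4962 0.1072 0.13  ]
 white [258. 174.] 1 [0.4767 0.1158 0.13  ]
top
[[118 115 108 111 132 151 146 120 104  99 100 103 102  98 101 101 100 102
  100  95  97  96  88  92  87  84]
 [107 101 100 102 125 157 153 125 102 103  98 101 100  93 101  98  97  93
   91  93  89  86  87  87  88  92]
 [103 102  99 103 121 153 161 137 106 102 100 101  95  94  96  89  94  88
   89  90  91  91  93  87  90  94]
 [ 98  97  96  99 111 143 162 138 103  94  94  90  90  88  89  92  89  94
   93  92  91  89  87  90  92  90]
 [102 100  94  96  99 125 142 120  94  87  91  90  89  91  87  92  86  92
   88  89  87  91  91  88  92  88]
 [ 95  90  93  88  92 101 108  97  87  88  93  88  96  93  90  90  87  84
   84  78  83  85  90  90  88  83]
 [ 87  87  91  85  86  90  95  89  90  90  91  87  89  85  85  82  83  77
   74  70  74  79  88  88  93  92]
 [ 89 
[... 725 characters left out ...]
77  81  79  81  80  82  80  72]
 [ 89  89  91  88  84  84  84  79  83  83  82  79  79  79  79  76  79  79
   81  77  77  76  78  76  75  76]
 [ 88  90  86  84  82  78  80  78  79  80  78  79  79  78  77  76  76  79
   79  76  78  77  80  76  79  80]
 [ 82  82  79  76  76  76  78  76  76  77  75  75  72  79  76  78  76  78
   75  78  73  77  77  75  77  73]
 [ 73  73  75  76  77  71  74  74  77  76  78  77  77  78  77  80  75  75
   73  72  71  74  73  71  72  73]]
 lip 108.0 [206.87 226.84] [194 218  26  18 446] [0.5488 0.1704 0.074 ] ((206.5, 226.5), (17.0, 25.0), 90.0)
 teal [599.8 183.1] [ 98.1 147.9] 13.9
 hole [619.5 236. ] [22.9 28.2] 12.7
 white [199.8 219.7] 12 [0.5582 0.1738 0.13  ]
```

```bash
cat > lip.py <<'E'
from h import *
D={n:snapshot(n) for n in("side","top")}
th=np.radians(13.7);xv=np.array([np.cos(th),np.sin(th)]);nv=np.array([-xv[1],xv[0]])
for n,d in D.items():
    g=cv2.cvtColor(d["pixels"],cv2.COLOR_BGR2GRAY)
    x,y,w,h=(272,158,22,24) if n=="side" else (196,222,24,12)
    if n=="side": print(g[y:y+h,x:x+w])
    for t in ((60,70,80) if n=="side" else (74,77,80)):
        m=np.zeros_like(g);m[y:y+h,x:x+w]=g[y:y+h,x:x+w]<t
        k,l,st,c=cv2.connectedComponentsWithStats(m);i=1+np.argmax(st[1:,4])
        for z in(.074,.081):
            P=np.array([onz(d,p[::-1],z)[:2] for p in np.argwhere(l==i)])*1000
            L=P@nv;print(n,t,st[i],z,"lat mid",((L.max()+L.min())/2).round(1),"mean",L.mean().round(1),"span",np.ptp(L).round(1),"along",(P@xv).min().round(1),(P@xv).max().round(1))
    for c,st,m in blobs(d,pink,15):
        q=onz(d,c,.088)[:2]*1000;print(n,"pink lat",(q@nv).round(1),"along",(q@xv).round(1))
    # blade edges via blue+white: not needed
E
python3 lip.py
```

```text
[[ 93  85  91  89  90  92  89  94  91  91  95  92  91  92  88  91  92  89
   91  82  60  52]
 [ 90  86  90  90  88  92  89  88  87  89  87  88  88  91  91  90  88  91
   91  92  87  63]
 [ 88  91  89  88  86  88  91  92  88  92  89  92  92  92  89  91  93  91
   89  96  90  83]
 [ 87  89  91  91  92  92  93  91  90  91  86  87  92  89  89  90  93  88
   91  92  88  92]
 [ 89  91  90  84  83  84  85  95  90  94  88  91  91  92  86  91  89  89
   90  89  91  93]
 [ 89  91  91  70  56  61  61  79  91  91  90  92  90  90  90  94  91  93
   91  94  90  90]
 [ 88  88  94  53  44  47  41  55  71  92  89  90  89  91  91  87  91  88
   89  91  93  91]
 [ 91  91  96  58  52  55  44  49  46  74  89  92  92  93  90  92  89  90
   90  87  90  93]
 [ 91  88  92  63  48  51  49  44  50  44  71  83  90  91  90  87  91  91
   93  91  88  95]
 [ 86  94  89  58  48  46  44  55  54  48  47  62  86  89  90  88  94  92
   90  91  94  91]
 [ 90  96  91  69  59  47  56  50  62  57  49  45  67  81  87  88  93  91
   89  89  91  85]
 [ 89  93  94  83  66  60  62  61  67  66  57  49  38  56  77  91  88  94
   
[... 1531 characters left out ...]
ean 35.1 span 64.4 along 563.2 583.5
side 80 [275 163  16  18 146] 0.081 lat mid 28.2 mean 27.9 span 63.9 along 558.5 578.6
side pink lat 32.2 along 521.6
top 74 [198 224  18   7  52] 0.074 lat mid 37.2 mean 37.0 span 44.0 along 568.7 577.6
top 74 [198 224  18   7  52] 0.081 lat mid 35.7 mean 35.5 span 43.7 along 567.3 576.2
top 77 [197 224  19   8  71] 0.074 lat mid 38.1 mean 37.9 span 47.0 along 567.8 578.3
top 77 [197 224  19   8  71] 0.081 lat mid 36.6 mean 36.5 span 46.7 along 566.4 576.9
top 80 [197 224  20   9  81] 0.074 lat mid 37.2 mean 38.2 span 48.9 along 566.0 579.2
top 80 [197 224  20   9  81] 0.081 lat mid 35.7 mean 36.8 span 48.5 along 564.6 577.7
top pink lat 33.0 along 519.8
```

```bash
python3 -m creep '[[0.004,0.001,0,-0.1,-1],[0.008,0.0025,0.002,-0.3,-1],[0.0108,0.0032,0.005,-0.3,-1],[0.0108,0.0032,0.010,-0.3,-1],[0.0108,0.0032,0.012,-0.3,-1],[0.0108,0.0032,0.012,-0.3,-1],[0.0108,0.0032,0.012,-0.3,-1]]';python3 look.py b; python3 slot.py | grep -E "white|teal|hole"; python3 lip.py | grep -E "pink|top"
```

```text
clock: 10.37
ee_pos: [0.4307, 0.1429, 0.0921]
orientation: [0.702, -0.085, 0.702, 0.085]
contact_force: [-0.6, 0.1, -0.9]
gripper_width: 0.0236
[0.43033825 0.14284507 0.0920778 ] [ 0.15757139  0.15681364 -0.85125279] 0.023283607298372054
[[0.0001, -0.2396, 0.9709], [0.0001, 0.9709, 0.2396], [-1.0, 0.0, 0.0001]]
side pink [264.52 177.61] 23 [0.5037 0.1594 0.0785] [0.5039 0.1598 0.0781]
top pink [209.9  243.07] 41 [0.5074 0.1614 0.0781] [0.5074 0.1614 0.0781]
(array([0.50623278, 0.1623409 , 0.07561913]), np.float64(0.00297796767194365))
 teal [601.2 180.2] [100.8 150.7] 13.7
 hole [585.7 177.3] [48.  42.7] 13.4
 white [285.5 148. ] 8 [0.5594 0.1733 0.13  ]
 teal [599.6 183. ] [ 98.6 148. ] 13.9
 hole [619.7 236.5] [24.4 27.1] 1.5
 white [199.6 219.5] 11 [0.5585 0.1741 0.13  ]
 white [159. 231.] 1 [0.5329 0.2726 0.13  ]
 white [165. 231.] 1 [0.5326 0.2579 0.13  ]
 white [159. 234.] 1 [0.5257 0.2724 0.13  ]
side pink lat 25.7 along 521.1
top 74 [198 224  18   7  57] 0.074 lat mid 37.2 mean 37.4 span 44.0 along 567.9 577.6
top 74 [198 224  18   7  57] 0.081 lat mid 35.7 mean 35.9 span 43.7 along 566.5 576.2
top 77 [197 223  20   9  67] 0.074 lat mid 36.9 mean 37.4 span 48.3 along 567.1 579.7
top 77 [197 223  20   9  67] 0.081 lat mid 35.4 mean 35.9 span 48.0 along 565.8 578.2
top 80 [197 223  23  11 135] 0.074 lat mid 34.7 mean 33.2 span 53.9 along 550.6 579.7
top 80 [197 223  23  11 135] 0.081 lat mid 33.2 mean 31.7 span 53.5 along 549.3 578.2
top pink lat 35.0 along 529.1
```

View pics/bside.png

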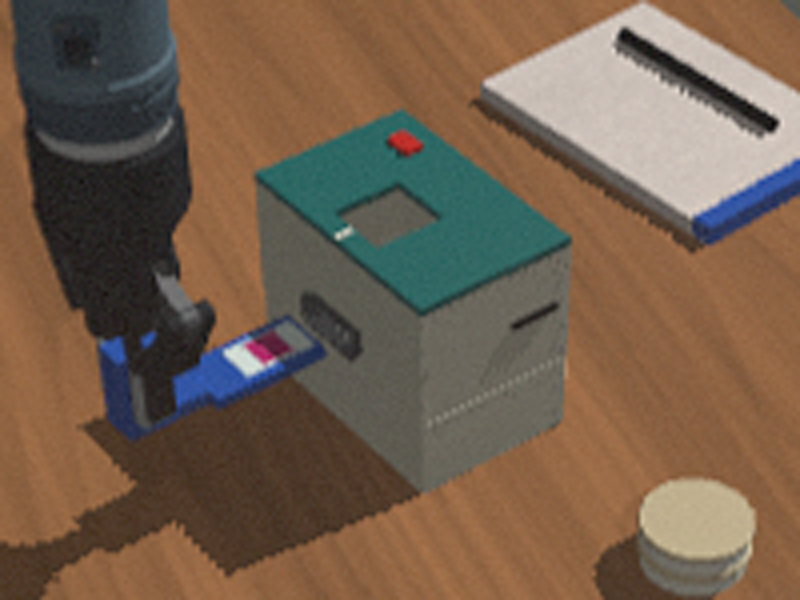

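View pics/btop.png

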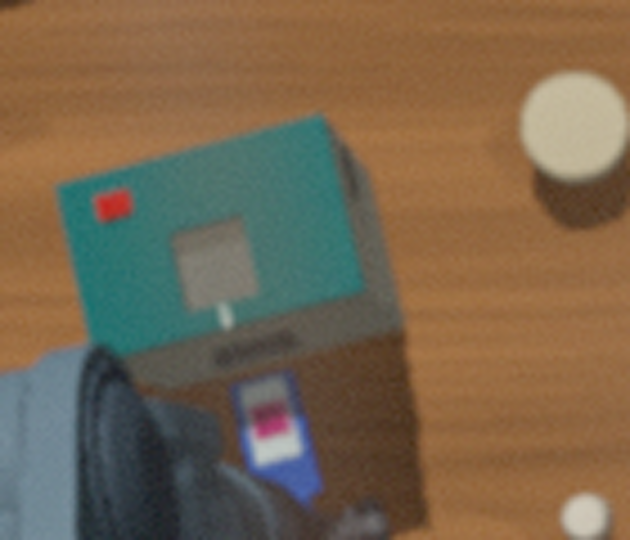

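The pink is now half in the viewer's shadow, at (269,421) in the top crop. The blade axis, lip and white line agree within about 1 mm laterally (36.7, 36.5 and 36.8 mm). I enter slowly and watch the force.

```bash
python3 -m creep '[[0,0,0.004,0,-1],[0,0,0.008,0,-1],[0,0,0.011,0,-1],[0,0,0.013,0,-1],[0,0,0.015,0,-1],[0,0,0.015,0,-1]]';python3 -m creep '[[0,0,0.002,0,-1],[0,0,0.004,0,-1],[0,0,0.004,0,-1]]'; python3 look.py c
```

```text
clock: 11.17
ee_pos: [0.4455, 0.1465, 0.092]
orientation: [0.702, -0.085, 0.702, 0.085]
contact_force: [-0.3, -0.9, -0.2]
gripper_width: 0.0235
clock: 11.42
ee_pos: [0.4492, 0.1475, 0.0921]
orientation: [0.702, -0.085, 0.702, 0.085]
contact_force: [0.4, 0.1, -0.3]
gripper_width: 0.0232
[0.44878964 0.14738778 0.09198696] [ 0.94764588 -0.33046769 -1.19889996] 0.023164890161832766
[[-0.0, -0.2395, 0.9709], [0.0001, 0.9709, 0.2395], [-1.0, 0.0001, -0.0]]
top pink [207.54 235.63] 35 [0.5258 0.1668 0.0809] [0.5261 0.1675 0.078 ]
```

View pics/cside.png

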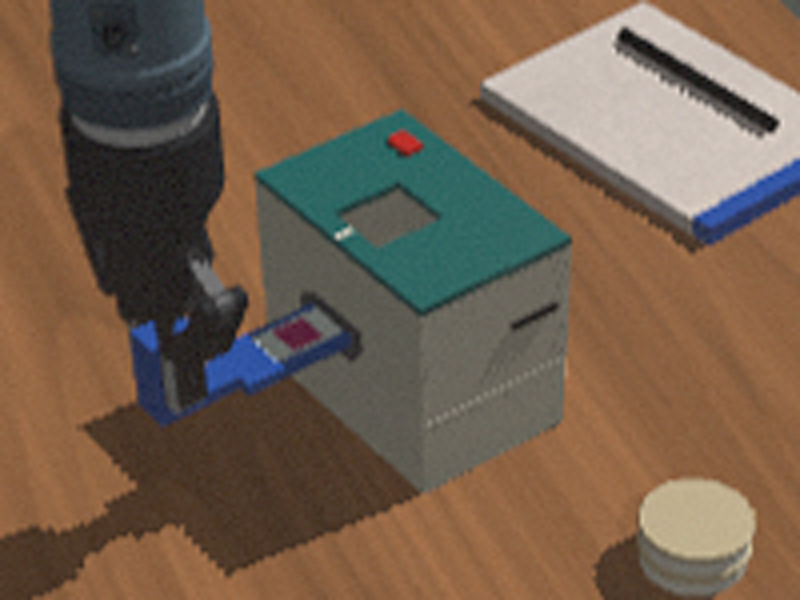

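View pics/ctop.png

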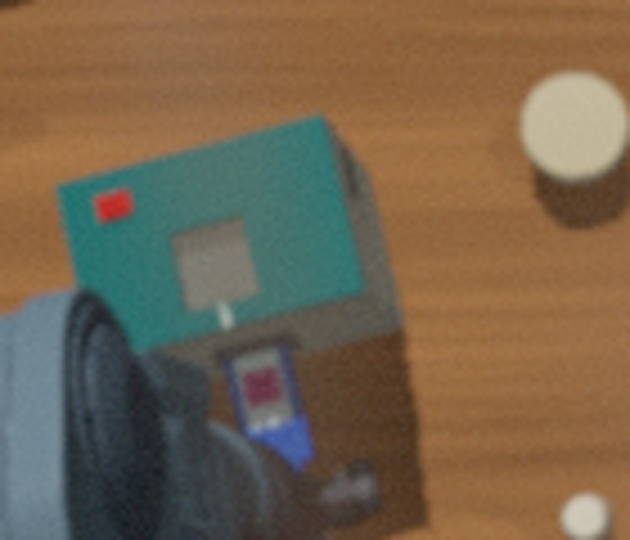

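The tip is inside the flared lip with no contact force. At the lip in the top crop the blade spans 228..290 and the lip 217..298, so it is centred. I go on.

```bash
python3 -m creep '[[0,0,0.002,0,-1],[0,0,0.004,0,-1],[0,0,0.006,0,-1],[0,0,0.008,0,-1],[0,0,0.008,0,-1]]';python3 -m creep '[[0,0,0.003,0,-1],[0,0,0.006,0,-1],[0,0,0.009,0,-1],[0,0,0.012,0,-1],[0,0,0.012,0,-1]]'; python3 look.py d
```

```text
clock: 11.93
ee_pos: [0.4506, 0.1479, 0.0911]
orientation: [0.698, -0.086, 0.706, 0.085]
contact_force: [-15.0, -5.1, 12.6]
gripper_width: 0.0233
clock: 12.35
ee_pos: [0.4684, 0.152, 0.0915]
orientation: [0.702, -0.085, 0.702, 0.085]
contact_force: [0.3, -1.9, -4.7]
gripper_width: 0.0233
[0.46841702 0.15203989 0.0915883 ] [-0.31951185 -1.12377001 -4.62837124] 0.02319405746766656
[[-0.0001, -0.2393, 0.971], [-0.0003, 0.971, 0.2393], [-1.0, -0.0003, -0.0002]]
```

View pics/dside.png

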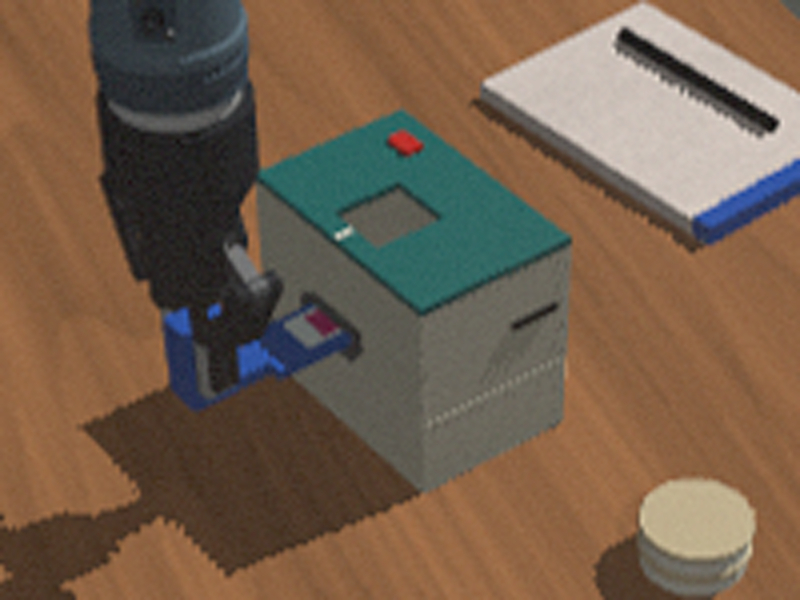

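It caught briefly on the lip (15 N) and then went in. A force of −4.7 N in z remains, so the blade bears on the slot's upper edge. I relieve that by lowering a little.

```bash
python3 -m creep '[[0.0005,0,0,0,-1],[0.0005,0,0,0,-1],[0.0005,0,0,0,-1]]';python3 -m creep '[[0.0005,0,0,0,-1],[0.0005,0,0,0,-1],[0.0005,0,0,0,-1]]'; python3 - <<'E'
from h import *
s=get_state();print(s['contact_force'],s['wrist_torque'],s['ee_pos'])
E
```

```text
clock: 12.7
ee_pos: [0.4684, 0.1521, 0.0915]
orientation: [0.702, -0.085, 0.702, 0.085]
contact_force: [0.3, -1.9, -4.2]
gripper_width: 0.0232
clock: 12.95
ee_pos: [0.4684, 0.1521, 0.0912]
orientation: [0.702, -0.085, 0.702, 0.085]
contact_force: [-0.8, -2.6, -2.8]
gripper_width: 0.0236
[-0.78931646 -2.57043072 -2.8147794 ] [-0.53129106  0.16105152 -0.18316548] [0.4684108  0.15210774 0.09122688]
```

```bash
python3 -m creep '[[0.0005,-0.0004,0,0,-1],[0.0007,-0.0007,0,0,-1],[0.0007,-0.0007,0,0,-1],[0.0007,-0.0007,0,0,-1]]';python3 - <<'E'
from h import *
s=get_state();print(s['contact_force'],s['wrist_torque'],s['ee_pos'])
E
python3 -m creep '[[0.0005,-0.0003,0,0,-1],[0.0005,-0.0003,0,0,-1],[0.0005,-0.0003,0,0,-1]]';python3 - <<'E'
from h import *
s=get_state();print(s['contact_force'],s['wrist_torque'],s['ee_pos'])
E
```

```text
clock: 13.28
ee_pos: [0.4689, 0.1519, 0.0907]
orientation: [0.702, -0.085, 0.701, 0.086]
contact_force: [-0.5, -0.3, 0.5]
gripper_width: 0.0237
[-0.46152535 -0.32527804  0.50278086] [-0.09518287  0.04231153 -0.00489701] [0.46890402 0.15186255 0.09065791]
clock: 13.53
ee_pos: [0.4689, 0.1517, 0.0901]
orientation: [0.702, -0.085, 0.702, 0.086]
contact_force: [0.9, 1.1, 0.6]
gripper_width: 0.023
[0.91590701 1.14314303 0.6477507 ] [ 0.26677655 -0.07501533  0.07108169] [0.46888574 0.15165798 0.0901249 ]
```

```bash
python3 -m creep '[[-0.0003,0.0002,0.002,0,-1],[-0.0003,0.0002,0.005,0,-1],[-0.0003,0.0002,0.008,0,-1],[-0.0003,0.0002,0.010,0,-1],[-0.0003,0.0002,0.010,0,-1]]';python3 - <<'E'
from h import *
s=get_state();print(s['contact_force'],s['wrist_torque'],s['ee_pos'])
E
python3 look.py e
```

```text
clock: 13.95
ee_pos: [0.4787, 0.1539, 0.0902]
orientation: [0.702, -0.085, 0.702, 0.085]
contact_force: [-1.7, -0.9, 3.7]
gripper_width: 0.0237
[-1.71713787 -0.91505463  3.6783778 ] [0.01980385 0.15655754 0.03359127] [0.47865202 0.15390322 0.09020799]
[0.4786467  0.1538781  0.09020857] [-1.55626133 -0.25994391  3.4266023 ] 0.023276226664570274
[[0.0009, -0.2395, 0.9709], [0.0003, 0.9709, 0.2395], [-1.0, 0.0, 0.0009]]
```

View pics/eside.png

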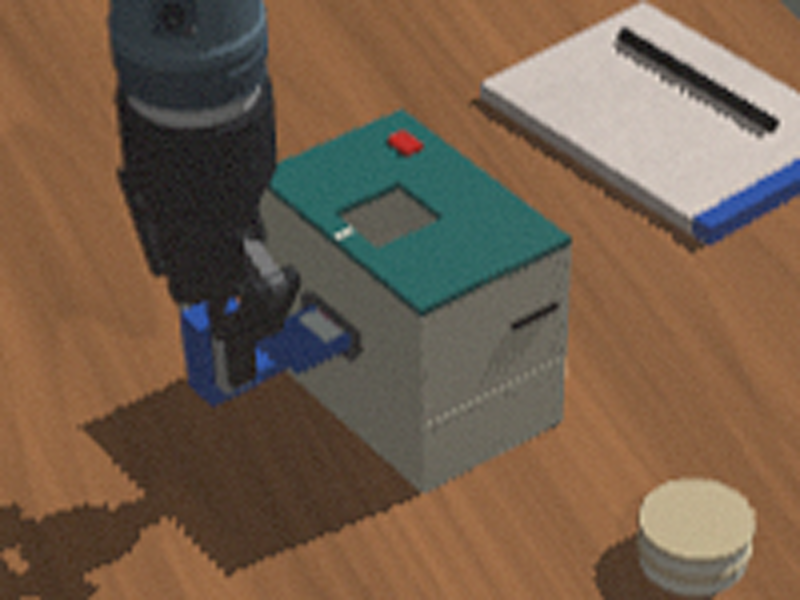

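```bash
cat > f.py <<'E'
from h import *
s=get_state();print(s['contact_force'].round(2),s['wrist_torque'].round(3),s['ee_pos'].round(5))
E
for i in 1; do python3 -m creep '[[-0.0005,0,0,0,-1],[-0.0005,0,0,0,-1],[-0.0005,0,0,0,-1]]' >/dev/null; python3 f.py; python3 -m creep '[[-0.0005,0,0,0,-1],[-0.0005,0,0,0,-1],[-0.0005,0,0,0,-1]]'>/dev/null; python3 f.py; python3 -m creep '[[-0.0005,0,0,0,-1],[-0.0005,0,0,0,-1],[-0.0005,0,0,0,-1]]'>/dev/null; python3 f.py; done
```

```text
[ 0.92 -0.6  -1.09] [-0.045 -0.115  0.002] [0.47841 0.15381 0.09049]
[-0.24  0.02 -0.64] [ 0.044 -0.04   0.013] [0.47789 0.15373 0.09094]
[-0.47  0.49 -1.11] [-0.08   0.093 -0.054] [0.47783 0.15372 0.09137]
```

```bash
python3 -m creep '[[-0.0005,0,0,0,-1],[-0.0005,0,0,0,-1],[-0.0005,0,0,0,-1]]' >/dev/null; python3 f.py; python3 -m creep '[[-0.0005,0,0,0,-1],[-0.0005,0,0,0,-1],[-0.0005,0,0,0,-1]]'>/dev/null; python3 f.py
```

```text
[ 1.41  0.69 -5.46] [0.031 0.024 0.03 ] [0.47784 0.15374 0.09171]
[ 3.72  0.25 -9.04] [ 0.047 -0.005  0.016] [0.47787 0.15375 0.09208]
```

```bash
python3 -m creep '[[0.0015,0,0,0,-1],[0.0015,0,0,0,-1],[0.0015,0,0,0,-1]]' >/dev/null; python3 f.py; python3 -m creep '[[0,0,0.003,0,-1],[-0.0001,0,0.006,0,-1],[-0.0002,0,0.009,0,-1],[-0.0003,0,0.010,0,-1],[-0.0003,0,0.010,0,-1]]'>/dev/null; python3 f.py;
```

```text
[ 0.03  0.22 -2.51] [-0.021  0.16   0.016] [0.47798 0.15377 0.09146]
[-0.13 -0.49 -1.87] [-0.034  0.086  0.018] [0.48837 0.15629 0.09148]
```

```bash
python3 -m creep '[[0.0003,0,0.003,0,-1],[0.0003,0,0.006,0,-1],[0.0003,0,0.009,0,-1],[0.0003,0,0.010,0,-1],[0.0003,0,0.010,0,-1]]'>/dev/null; python3 f.py;python3 look.py g; python3 - <<'E'
from h import *
for n in("side","top"):
    d=snapshot(n);x,y,w,h=(265,115,80,60) if n=="side" else (165,170,80,60)
    cv2.imwrite(f"pics/g2{n}.png",cv2.resize(d["pixels"][y:y+h,x:x+w],None,fx=8,fy=8,interpolation=cv2.INTER_CUBIC))
E
```

```text
[ 0.06  0.41 -0.45] [-0.052  0.022  0.029] [0.49826 0.15872 0.0913 ]
[0.49771697 0.15863483 0.09119036] [ 0.18699164 -0.35599565 -1.32946925] 0.023402487069910168
[[0.0003, -0.2395, 0.9709], [0.0001, 0.9709, 0.2395], [-1.0, 0.0001, 0.0004]]
```

View pics/g2side.png

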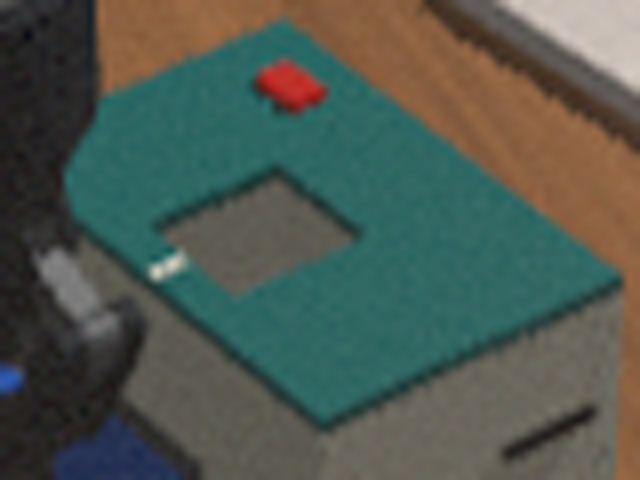

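View pics/g2top.png

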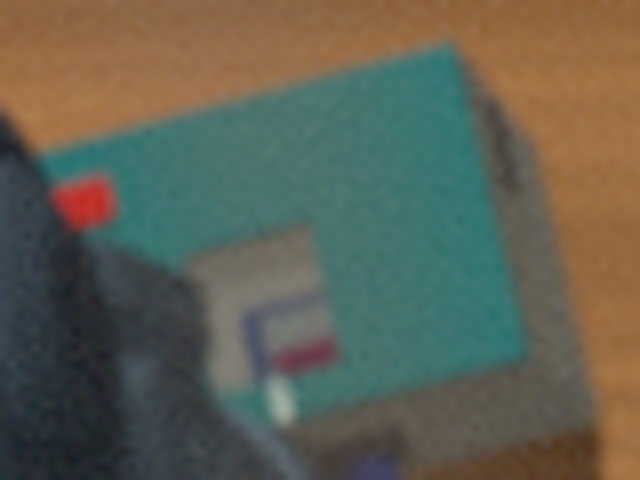

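View pics/gside.png

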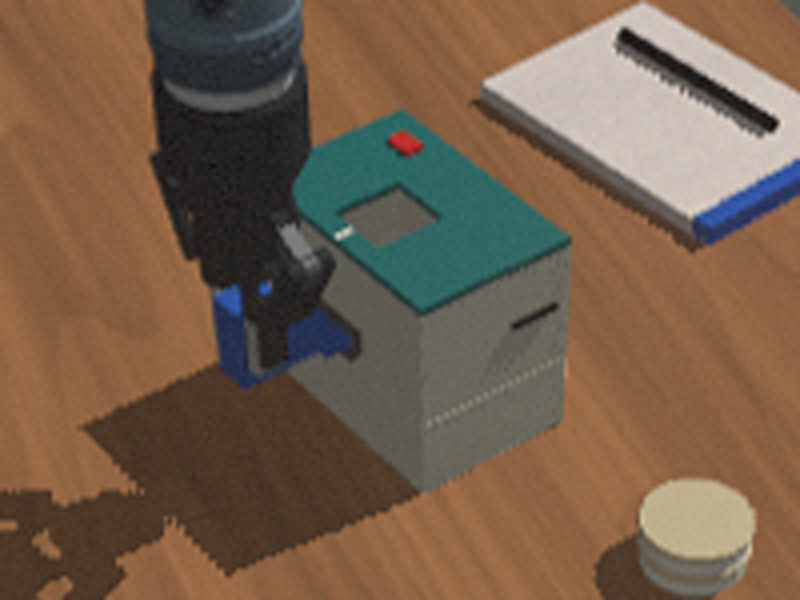

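In the top view the blade is under the window: its tip corner is at crop (248,320) and the pink strip at (305,355). I advance 9 mm more and measure.

```bash
python3 -m creep '[[0,0,0.003,0,-1],[0,0,0.006,0,-1],[0,0,0.008,0,-1],[0,0,0.009,0,-1],[0,0,0.009,0,-1]]'>/dev/null; python3 f.py; cat > fin.py <<'E'
from h import *
import sys
th=np.radians(13.7);xv=np.array([np.cos(th),np.sin(th)]);nv=np.array([-xv[1],xv[0]])
d=snapshot("top");x,y,w,h=(165,170,80,60)
cv2.imwrite(f"pics/{sys.argv[1]}.png",cv2.resize(d["pixels"][y:y+h,x:x+w],None,fx=8,fy=8,interpolation=cv2.INTER_CUBIC))
pk=lambda h,s,v:(h>150)&(h<179)&(s>60)&(v>50)
for c,st,m in blobs(d,pk,8):
    if 180<c[0]<215 and 190<c[1]<225:
        P=np.array([onz(d,p[::-1],.078)[:2] for p in np.argwhere(m)])*1000
        print(c.round(2),st,"along",(P@xv).mean().round(1),np.ptp(P@xv).round(1),"lat",(P@nv).mean().round(1),np.ptp(P@nv).round(1),dep(d,c).round(4))
s=get_state();print("tcp along",s['ee_pos'][:2]@xv,"lat",s['ee_pos'][:2]@nv)
E
python3 fin.py h
```

```text
[ 0.23  0.24 -1.08] [-0.069 -0.011  0.024] [0.50669 0.1608  0.09113]
[202.47 212.24] [199 209   8   7  45] along 611.6 15.5 lat 37.2 18.3 [0.586  0.1819 0.0744]
tcp along 0.5300872118292909 lat 0.03623986334504563
```

View pics/h.png

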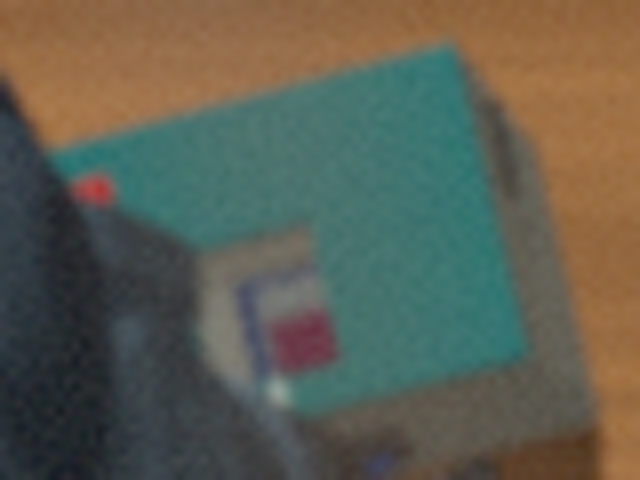

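```bash
python3 - <<'E'
from h import *
th=np.radians(13.7);xv=np.array([np.cos(th),np.sin(th)]);nv=np.array([-xv[1],xv[0]])
d=snapshot("top")
# window front edge at z .125/.130 (along .5893, lat .0355) seen on z=.078
W=.6113*xv+.0362*nv
for a in(-.022,.022):
  for z in(.125,.130):
    P=W+a*xv;u=proj(d,[[P[0],P[1],z]])[0];q=onz(d,u,.078)[:2];print(a,z,u.round(1),"along",(q@xv*1000).round(1))
for l in(-.02,.02):
    P=W+l*nv;u=proj(d,[[P[0],P[1],.13]])[0];q=onz(d,u,.078)[:2];print("lat",l,u.round(1),(q@nv*1000).round(1))
for c in[(238,287),(275,274),(312,264),(270,323),(325,312),(280,373),(335,360)]:
    u=(165+c[0]/8-.44,170+c[1]/8-.44);q=onz(d,u,.078)[:2]*1000;print(c,"along",(q@xv).round(1),"lat",(q@nv).round(1))
print("expected pink px",proj(d,[[*W,.078]]))
u=proj(d,[[*(W+np.array(a)*1e-3@np.array([xv,nv])),.078] for a in((-10,-10),(-10,10),(10,10),(10,-10))]);print(((u-[165,170]+.44)*8).round(0))
E
```

```text
-0.022 0.125 [199.9 217.6] along 599.9
-0.022 0.13 [199.4 217.3] along 601.1
0.022 0.125 [195.9 200.2] along 645.9
0.022 0.13 [195.4 199.8] along 647.3
lat -0.02 [205.4 206.4] 26.6
lat 0.02 [189.3 210.6] 68.6
(238, 287) along 633.9 lat 53.4
(275, 274) along 634.9 lat 41.1
(312, 264) along 634.9 lat 29.0
(270, 323) along 620.1 lat 46.1
(325, 312) along 618.9 lat 28.4
(280, 373) along 603.8 lat 46.6
(335, 360) along 603.3 lat 28.8
expected pink px [[202.88355585 212.25410475]]
[[344. 364.]
 [283. 380.]
 [269. 319.]
 [330. 303.]]
```

The measured pink centre is about 609.8 mm along the viewer's axis against a target of 611.3 mm, so I advance 1.4 mm more.

```bash
python3 -m creep '[[0,0,0.001,0,-1],[0,0,0.0014,0,-1],[0,0,0.0014,0,-1],[0,0,0.0014,0,-1],[0,0,0.0014,0,-1]]'; python3 f.py; python3 fin.py i; python3 - <<'E'
from h import *
d=snapshot("side");cv2.imwrite("pics/iside.png",d["pixels"])
E
python3 f.py
```

```text
clock: 17.52
ee_pos: [0.5076, 0.1611, 0.0911]
orientation: [0.702, -0.085, 0.702, 0.085]
contact_force: [0.1, 0.5, 0.4]
gripper_width: 0.0235
[0.05 0.5  0.37] [ 0.03  -0.009  0.015] [0.50758 0.16107 0.0911 ]
[202.34 212.02] [199 209   8   7  44] along 612.2 15.5 lat 37.4 17.2 [0.586  0.1814 0.0778]
tcp along 0.5312602921314948 lat 0.036259088757574484
[ 0.12 -0.33 -1.36] [-0.016 -0.006 -0.005] [0.50759 0.16107 0.09113]
```

View pics/i.png

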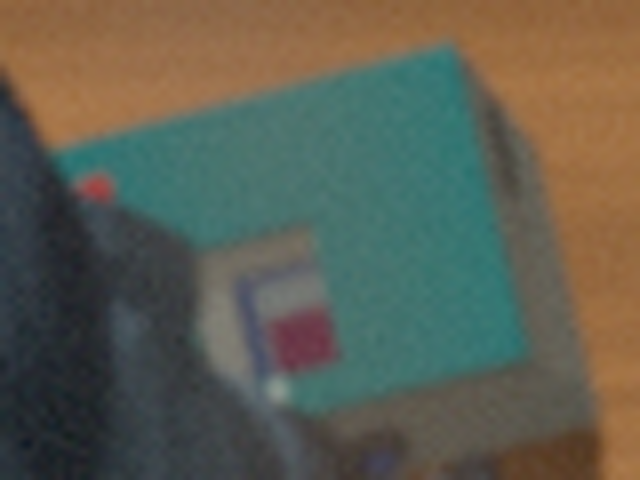

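View pics/iside.png

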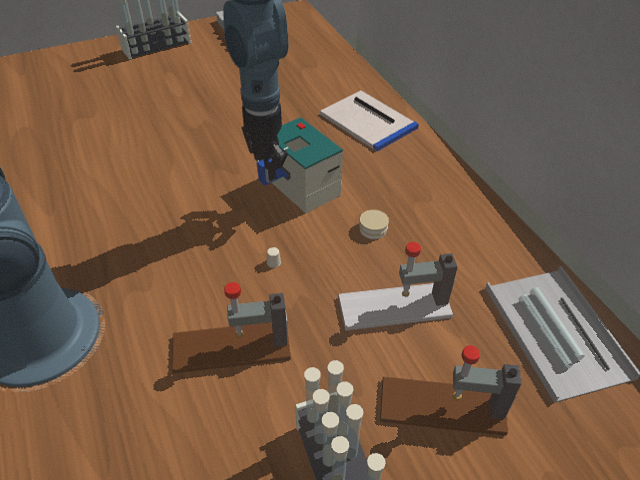

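The pink shows at crop (302,338) under the window, the rest of the scene is untouched, and the force on the tool is little more than the carrier's weight. I hand in.

```bash
python3 -c "
from cell import *
print(close_job())"
```

```text
the job is handed in; nothing more can be done
None
```

I checked the carrier on the aluminium gauge, drew it out, and passed its blade through the viewer's slot. The job is handed in at about 18 s, with the gripper still holding the carrier there.

**Gauge:** I pushed the red knob to its stop. At the end the tool no longer sank while the force rose from 13 to 19 N. I held it there for about 0.9 s and let it go. A picture showed the knob back up and the carrier unmoved.

**Last checks:**
- **Position along the slot:** the specimen is within about 1 mm of the window's centre. The front of the pink square is partly hidden by the window's edge, so the centre comes from its far edge, the blade's tip and the arm's position.
- **Position sideways:** it is also within about 1 mm of the middle.
- **Force:** about 1 N on the tool, little more than the carrier's own weight.
- **Other objects:** the tube rack, dishes and stopper looked untouched in the last side picture.

**What went less well:**
- **Caught on the lip:** going in, the blade caught briefly on the slot's flared lip, with readings of about 15 N along the slot and 13 N upwards. I did not stop for it; the next move took it in, and I then eased the height and sideways position.
- **Slight tilt:** that probably tipped the carrier about 1 to 2° tip-up in the gripper. The up-and-down play in the slot felt like about 1 mm instead of 2 mm. I left the tilt alone rather than force it.
- **Pressing on the slot:** while finding that play I pressed on the slot's upper edge with up to 9 N.

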